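Hang the ear defenders on the pull-out rail

ROBOT

A 6-joint arm with a two-finger parallel gripper is mounted at the origin on a cart in front of the work surface, level with it; the furniture and walls round the work are solid. World frame = base frame: x ahead of the robot, y to its left, z up, the work surface at z = 0. Lengths are in m, angles in rad, forces in N, time in s.
With the tool pointing down it reaches from about 0.3 to 0.775 m from the base axis. Payload 14.6 kg.
Tool frame: the origin (TCP) lies midway between the tips of the shut fingers; the grasp point (between the pads) lies 19 mm behind it; z points along the fingers, y is the line along which they close (so a half turn about z gives the same grasp; the last joint's range is limited). The gripper opens to 94 mm and grips with 3 to 60 N. Pads are 16 mm wide; open, the fingers measure 119 mm over their backs; the gripper's body (75 mm by 177 mm) begins 78 mm behind the grasp point.
Start: joints at [1.183, 0.3, 1.521, -0, 1.321, -0.067], TCP at [0.173, 0.522, 0.178] pointing down, gripper open.
Joint ranges: [-3.03, 3.03], [-0.79, 2.21], [0.23, 2.52], [-1.04, 4.18], [0, 3.07], [-2.55, 2.55]. Speed limits (rad/s): [2.22, 2.22, 2.57, 3.14, 3.14, 3.14].

INTERFACE

Orientations are given as [roll, pitch, yaw] about the fixed x, y, z axes, in that order (R = Rz(yaw) Ry(pitch) Rx(roll)).
In Python, from station import telemetry, optics, ctrl gives the robot as it stands.
- The arm moves only by the tool carry_out, never from a script. Its argument "plan" is a list that holds one entry, the list of rows, each a list of 7 numbers: the shift along the tool's x, y, z in mm, then the turn, a rotation vector about the tool's x, y, z in rad, then the finger opening in mm, from 0 to 94. A call has 1 to 20 rows; each row shifts and turns the commanded pose from where the row before left it, along the tool's axes as they then stand; what a row does not reach is not made up. A row lasts 1/12 s, in which the tool goes at most 41.7 mm and 7.16 degrees, less where a joint would pass 70% of its speed; a pose out of reach is approached as far as the arm can. A call with a gripper value outside its range is refused whole. The fingers move at their own pace and stop on an object; "squeeze" is the grip in N (left out, the last holds). Time passes only in rows, so rows that do not move let the fingers close. It gives the time, the measured TCP pose, the force, the opening and the grip force at its end, in the units of the state.
- telemetry.get_obs(): the state, without advancing time (a new reading comes with each control period).
- optics.camera(name): name is "scene" or "top" or "wrist"; returns a dict with "pixels" (400x640x3 uint8, red, green, blue), "intrinsics" (3x3 intrinsics, pixels), "origin" and "rotation" of the camera in the world. Camera axes: x right, y down, z forward; pixel columns grow to the right and rows downward; lengths in m; the calibration is good to about 2 mm. A picture is of the moment at which its call begins. There is no depth.
- ctrl.hand_in(): hands the job in; it is judged then, once.
The state is a dict: "time_s": time; "qpos": joint angles; "joint_vel": joint speeds; "tau": joint torques, N m; "ee_pos": TCP position; "eef_rot": TCP orientation; "force": force on the tool from outside, world axes, zero at the start; "moment": the same for the moment, N m; "grip_width": finger opening in m; "grip_force": force on a finger pad.
Only numpy, scipy, OpenCV 4.12 (cv2) and the standard library are available. Lean on these libraries where they do the work, as an engineer would, in place of code of your own. Each camera call takes 0.05 s, during which the arm holds its last target. There are 200 camera calls.

TASK

Pull the rail with the black knob fully out from under the rack's shelf, then take the ear defenders from the worktop and hang them over the bar, one cup in front and one behind, hanging upright with the band square across the bar. Set them down on the bar gently rather than dropping them, leave the rail pulled out with the ear defenders hanging still, and leave the mug, the masking tape and the torch where they are.

Things in the scene. Friction and masses are not known exactly. Their poses are not given: they have to be found in the camera images.
- rack: White rack fixed on the worktop, 350 mm wide (y), wooden shelf on top. Origin: on the worktop straight below the bar's axis when the rail is fully out, at mid width; x points away from the robot into the rack, y along the bar, z up; yaw up to 0.2 rad. Side cheeks at y = +-169 mm from x = 57 to 135 mm; thin struts from them (x 60, z 330) up to (x -10, z 425). Back panel from x = 125 mm.
- shelf_edge (a point): Middle of the shelf's lower front edge, 430 mm above the worktop, 25 mm in front of the fully pulled-out bar; axes as the rack's. The shelf is 360 mm wide (y), 18 mm thick and runs 165 mm back, so it is above bar and knob and blocks a vertical gripper there: come from the front with the fingers pointing forward and down, 35 to 45 degrees from vertical.
- pull_rail (a joint): How far the sliding rail is pulled out towards the robot (along the rack's -x), m: 0 = stowed, 0.070 = fully out against its stop. Moves with about 3 N friction plus 8 N s/m damping and stays where it is left.
- bar_mid (a point): Middle of the rail's round steel bar (14 mm diameter, 306 mm long along y), on its axis, 135 mm above the worktop; moves with the rail. Axes as the rack's. The bar is held by two side arms at its ends (y = +-149 mm, running back in x).
- knob (a point): Centre of the rail's black knob, 26 mm diameter, 24 mm long along x, 32 mm in front of the bar's axis and 100 mm to the right (y = -100 mm from bar_mid), at the bar's height, on a 10 mm stem. Pinch it from its left and right sides (+-y).
- ear_defenders: Orange and black rigid ear defenders, 160 g, standing on their two cups, band up; loose. Origin: on the worktop midway between the cups. x runs from cup to cup, y is across the band's width, z up; yaw up to 0.4 rad at the start. 138 mm over the cups in x, 134 mm high. Cups 56 mm wide (y), 66 mm high, 77 mm clear between them. The arched band is 24 mm wide.
- grip_pad (a point): Top centre of the orange block on the crown of the band, 134 mm above the underside of the cups; the block is 40 mm long (x), 26 mm wide (y). Together with the band and its inner pad the crown is 20 mm thick. Pinch it across its width (y), with the fingertips no lower than the underside of the band, because the bar will be right beneath it.
- band_under (a point): Underside of the crown of the band, 114 mm above the underside of the cups and 20 mm below grip_pad: this is what comes to rest on top of the bar, between two 3 mm ribs of the pad, 16 mm apart in x. The ear defenders rock for a moment if let go while leaning.
- mug: White mug, 92 x 123 x 95 mm, loose bystander; origin under its centre.
- masking_tape: Roll of masking tape lying flat, 106 mm across, 25 mm high, loose bystander; origin under its centre.
- torch: Black torch lying down, 122 mm long, 33 mm high, loose bystander; origin under its centre.

How it is judged:
By the outcome, as a careful person would: the job done as asked, in the order asked, and still so for the second after the job is handed in, with the robot touching nothing.
It also fails if it takes over 72 s, if anything falls off the work surface, if the arm or the gripper's body presses on something with over 40 N, if the wrist force passes 120 N, or if a joint passes its speed limit or range.

## Working session

There is one attempt and no reset: what is moved stays moved. The work goes in short steps, Python scripts to look and compute and a tool call to move; the robot and the scene stay as the last step left them, time stands still between calls to the robot, and variables do not carry over. Pictures are saved under pics/ and viewed, at most 10 in all, crops included, and the job is handed in when it is done.

Besides the shell and the picture viewer there is one more tool, called after "Emit:" as name(argument=value, ...), one argument or row to a line, values as JSON. carry_out: Moves the arm, as the interface text tells. Its arguments: {"type":"object","properties":{"plan":{"type":"array","items":{"type":"array","items":{"type":"array","items":{"type":"number"}}}},"squeeze":{"type":"number"}},"required":["plan"]}

```bash
mkdir -p pics; cat > h.py <<'E'
import numpy as np, cv2, pickle
from scipy.spatial.transform import Rotation as R
from station import telemetry, optics, ctrl
def snap(n,f):
    c=optics.camera(n); cv2.imwrite(f'pics/{f}.png',c['pixels'][:,:,::-1]); pickle.dump(c,open(f'pics/{f}.pkl','wb')); return c
def load(f): return pickle.load(open(f'pics/{f}.pkl','rb'))
def ray(c,u,v):
    K=np.array(c['intrinsics']); Rm=np.array(c['rotation']); return np.array(c['origin']),Rm@np.linalg.solve(K,[u,v,1.])
def onz(c,u,v,z):
    o,d=ray(c,u,v); return o+d*(z-o[2])/d[2]
def proj(c,p):
    K=np.array(c['intrinsics']); q=K@(np.array(c['rotation']).T@(np.array(p)-np.array(c['origin']))); return q[:2]/q[2]
def tri(*cs):
    A=np.zeros((3,3));b=np.zeros(3)
    for c,u,v in cs:
        o,d=ray(c,u,v); d/=np.linalg.norm(d); M=np.eye(3)-np.outer(d,d); A+=M;b+=M@o
    return np.linalg.solve(A,b)
E
python3 - <<'E'
from h import *
for n in ['scene','top']:
    c=snap(n,n+'0'); print(n,c['origin'],c['rotation'],c['intrinsics'])
print(telemetry.get_obs())
E
```

```text
scene [ 0.26075886 -1.17864647  1.21145242] [-2.22664694 -0.00963364 -0.21802653] [[519.39934989   0.         314.81843582]
 [  0.         519.39934989 202.74319044]
 [  0.           0.           1.        ]]
top [-0.26110907  0.32376616  1.32475581] [-2.47246207  0.01334419 -1.92910337] [[441.0327636    0.         313.33068877]
 [  0.         441.0327636  208.77017872]
 [  0.           0.           1.        ]]
{'time_s': 0.1, 'qpos': array([ 1.18342446e+00,  3.00432028e-01,  1.52152583e+00,  1.54132054e-05,
        1.32069877e+00, -6.66356894e-02]), 'joint_vel': array([ 0.00106071, -0.0016436 , -0.0010459 ,  0.00012913,  0.00065518,
        0.00013863]), 'tau': array([ 2.38920344e-03, -5.32648408e+01, -3.53279901e+01,  7.10353651e-02,
        2.35564588e-02, -8.15371391e-05]), 'ee_pos': array([0.17331175, 0.52169789, 0.17763115]), 'eef_rot': array([-3.14053204e+00, -8.57421326e-05,  2.82085261e+00]), 'force': array([ 0.460644  ,  0.44236021, -0.48865962]), 'moment': array([-0.00478308, -0.03919714, -0.01803042]), 'grip_force': 0.0, 'grip_width': 0.09392189125086814}
```

View pics/scene0.png

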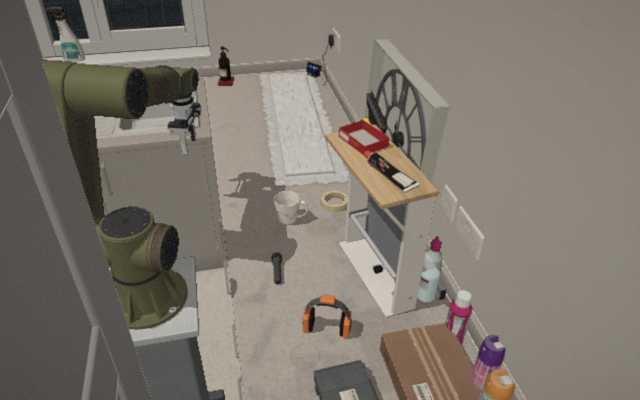

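View pics/top0.png

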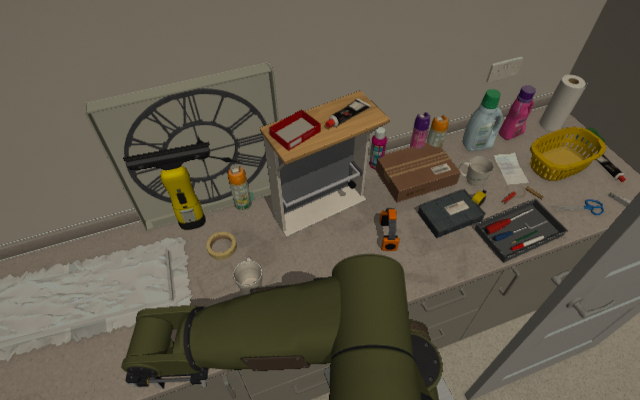

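The scene view shows the rack (knob about 378,269) and ear defenders (crown about 328,299). The top view shows the knob at about (351,185) and the ear defenders at about (389,228). I'll enlarge both.

```bash
cat >> h.py <<'E'
_ray=ray
def ray(c,u,v):
    K=np.array(c['intrinsics']); return np.array(c['origin']),R.from_euler('xyz',c['rotation']).as_matrix()@np.linalg.solve(K,[u,v,1.])
def proj(c,p):
    K=np.array(c['intrinsics']); q=K@(R.from_euler('xyz',c['rotation']).as_matrix().T@(np.array(p)-np.array(c['origin']))); return q[:2]/q[2]
def crop(src,u0,v0,w,h,s,out=None):
    im=cv2.imread(f'pics/{src}.png')[v0:v0+h,u0:u0+w]; im=cv2.resize(im,None,fx=s,fy=s,interpolation=cv2.INTER_CUBIC)
    for k in range(0,w,20): cv2.putText(im,str(u0+k),(k*s,8),0,.35,(0,0,255),1); cv2.line(im,(k*s,10),(k*s,16),(0,0,255),1)
    for k in range(0,h,20): cv2.putText(im,str(v0+k),(0,k*s+4),0,.35,(0,0,255),1); cv2.line(im,(24,k*s),(30,k*s),(0,0,255),1)
    if out: cv2.imwrite(f'pics/{out}.png',im)
    return im
E
python3 - <<'E'
from h import *
crop('scene0',280,130,160,220,4) 
a=crop('scene0',290,190,130,150,4); crop('scene0',290,190,150,150,4,'cs'); crop('top0',260,90,150,170,3,'ct') ; crop('top0',255,110,160,150,4,'ct')
E
```

```text
(no output)
```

View pics/cs.png

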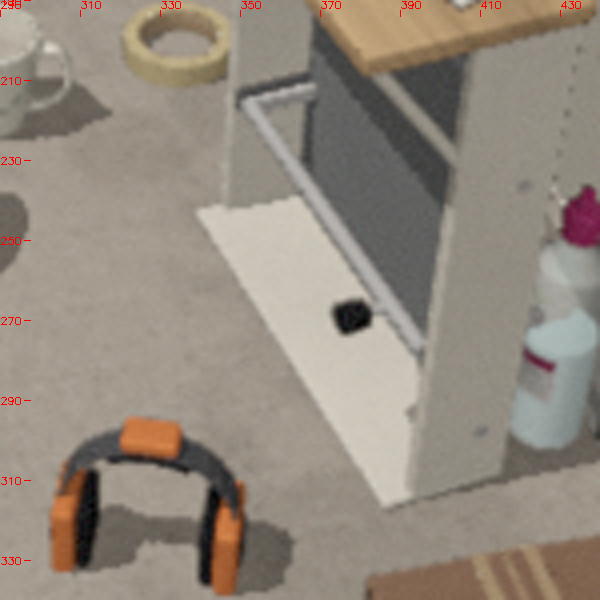

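View pics/ct.png

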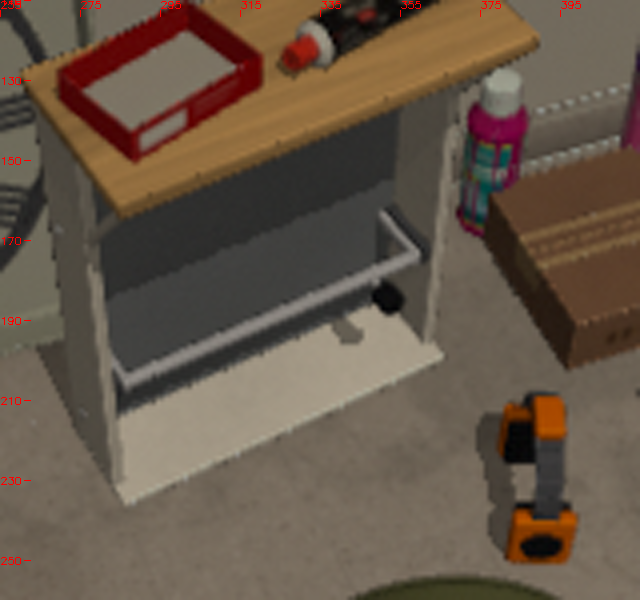

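Scene crop: knob (378,269.2), bar left end (352,215.7), plate corners (386.2,316.7) and (339.5,242.7), pad top about (328,298). Top crop: bar ends (286.2,205) and (358.7,173.7), knob (351.7,184.2), pad (392,213), shelf corners (285.7,163.7) and (389.2,121.2).

```bash
python3 - <<'E'
from h import *
np.set_printoptions(precision=4,suppress=True)
s=load('scene0');t=load('top0')
P=lambda n,*a: print(n,np.array(tri(*a)))
P('knob',(s,378,269.2),(t,351.7,184.2))
P('barL',(s,352,215.7),(t,286.2,205)); 
bl=onz(t,286.2,205,.135);br=onz(t,358.7,173.7,.135);print(bl,br,'yaw',np.arctan2(*( (bl-br)[[1,0]]))-np.pi/2, np.linalg.norm(bl-br))
sl=onz(t,285.7,163.7,.43);sr=onz(t,389.2,121.2,.43);print('shelf',sl,sr,(sl+sr)/2,np.arctan2(*((sl-sr)[[1,0]]))-np.pi/2,np.linalg.norm(sl-sr)); print(onz(s,382.5,208.2,.43))
P('plR',(s,386.2,316.7),(t,365.5,198.7));P('plL',(s,339.5,242.7),(t,286.7,235.7))
P('pad',(s,328,298),(t,392.2,213)); print(onz(s,328,298,.134),onz(t,392.2,213,.134))
# cup bottoms scene
print('cups',onz(s,305.5,332.5,0),onz(s,346,338.5,0))
print('topface', onz(t,394.5,249,.066))
E
```

```text
knob [ 0.6855 -0.1608  0.1316]
barL [0.677  0.0907 0.1348]
[0.6752 0.0905 0.135 ] [ 0.7192 -0.2039  0.135 ] yaw 0.1481729708735069 0.29766005796566464
shelf [0.5855 0.1026 0.43  ] [ 0.6419 -0.2494  0.43  ] [ 0.6137 -0.0734  0.43  ] 0.15881668262373205 0.3564983213923017
[ 0.6447 -0.2437  0.43  ]
plR [ 0.6992 -0.2332  0.0019]
plL [0.6436 0.1089 0.0047]
pad [ 0.5162 -0.2376  0.1301]
[ 0.5164 -0.2402  0.134 ] [ 0.5124 -0.2358  0.134 ]
cups [ 0.4535 -0.2382  0.    ] [ 0.5624 -0.2831  0.    ]
topface [ 0.4155 -0.205   0.066 ]
```

```bash
cat >> h.py <<'E'
def pose(yaw,tilt):
    s,c=np.sin(tilt),np.cos(tilt); return R.from_euler('z',yaw)*R.from_matrix(np.array([[-c,0,s],[0,1,0],[-s,0,-c]]))
def rows(p,Rt,n,obs=None):
    o=obs or telemetry.get_obs(); p0,R0=(o['ee_pos'],R.from_euler('xyz',o['eef_rot'])) if isinstance(o,dict) else o
    w=(R0.inv()*Rt).as_rotvec()/n
    S=sum(R.from_rotvec(k*w).as_matrix() for k in range(n))
    d=np.linalg.solve(S,R0.inv().apply(np.array(p)-p0))
    print(n,'x',np.round(d*1000,1).tolist(),np.round(w,4).tolist(),'step mm',round(np.linalg.norm(d)*1000,1),'deg',round(np.degrees(np.linalg.norm(w)),2))
    return np.array(p),Rt
YAW=.155; AX=np.array([np.cos(YAW),np.sin(YAW),0]);AY=np.array([-np.sin(YAW),np.cos(YAW),0]);Z=np.array([0,0,1.])
E
python3 - <<'E'
from h import *
T=pose(YAW,.7); k=np.array([.6855,-.1608,.135])
g=k+.0064*AX-.0077*Z; pre=g-T.apply([0,0,.09])
print(pre)
o=telemetry.get_obs(); a=rows(o['ee_pos']+[.06,-.1,.14],R.from_euler('xyz',o['eef_rot']),5)
rows(pre,T,22,a)
E
```

```text
[ 0.63453877 -0.16876286  0.1961358 ]
5 x [-17.7, -15.2, -28.0] [0.0, 0.0, 0.0] step mm 36.4 deg 0.0
22 x [-18.5, -25.5, 11.6] [-0.0076, -0.0312, -0.0207] step mm 33.6 deg 2.19
```

Emit:
carry_out(
  plan=[
    [[-17.7, -15.2, -28, 0, 0, 0, 60], [-17.7, -15.2, -28, 0, 0, 0, 60], [-17.7, -15.2, -28, 0, 0, 0, 60], [-17.7, -15.2, -28, 0, 0, 0, 60], [-17.7, -15.2, -28, 0, 0, 0, 60], [-18.5, -25.5, 11.6, -0.0076, -0.0312, -0.0207, 60], [-18.5, -25.5, 11.6, -0.0076, -0.0312, -0.0207, 60], [-18.5, -25.5, 11.6, -0.0076, -0.0312, -0.0207, 60], [-18.5, -25.5, 11.6, -0.0076, -0.0312, -0.0207, 60], [-18.5, -25.5, 11.6, -0.0076, -0.0312, -0.0207, 60], [-18.5, -25.5, 11.6, -0.0076, -0.0312, -0.0207, 60], [-18.5, -25.5, 11.6, -0.0076, -0.0312, -0.0207, 60], [-18.5, -25.5, 11.6, -0.0076, -0.0312, -0.0207, 60], [-18.5, -25.5, 11.6, -0.0076, -0.0312, -0.0207, 60], [-18.5, -25.5, 11.6, -0.0076, -0.0312, -0.0207, 60], [-18.5, -25.5, 11.6, -0.0076, -0.0312, -0.0207, 60], [-18.5, -25.5, 11.6, -0.0076, -0.0312, -0.0207, 60]],
  ],
)

```text
time_s: 1.52
ee_pos: [0.4085, 0.0761, 0.2115]
eef_rot: [3.097, 0.384, 3.065]
force: [0.9, 0.7, 0.6]
grip_width: 0.0603
grip_force: 0.0
```

```bash
python3 - <<'E'
from h import *
T=pose(YAW,.7); k=np.array([.6855,-.1608,.135])
g=k+.0064*AX-.0077*Z; pre=g-T.apply([0,0,.09])
o=telemetry.get_obs(); print(o['ee_pos'],o['qpos'],o['force'])
rows(pre,T,12)
E
```

```text
[0.40852354 0.07612988 0.21148588] [ 0.11596105 -0.29833865  2.09300255 -0.03376396  0.96157346 -1.37265868] [0.85744335 0.69677366 0.63208327]
12 x [-15.3, -21.2, 9.7] [-0.0063, -0.0258, -0.0172] step mm 27.9 deg 1.81
```

Emit:
carry_out(
  plan=[
    [[-15.3, -21.2, 9.7, -0.0063, -0.0258, -0.0172, 60], [-15.3, -21.2, 9.7, -0.0063, -0.0258, -0.0172, 60], [-15.3, -21.2, 9.7, -0.0063, -0.0258, -0.0172, 60], [-15.3, -21.2, 9.7, -0.0063, -0.0258, -0.0172, 60], [-15.3, -21.2, 9.7, -0.0063, -0.0258, -0.0172, 60], [-15.3, -21.2, 9.7, -0.0063, -0.0258, -0.0172, 60], [-15.3, -21.2, 9.7, -0.0063, -0.0258, -0.0172, 60], [-15.3, -21.2, 9.7, -0.0063, -0.0258, -0.0172, 60], [-15.3, -21.2, 9.7, -0.0063, -0.0258, -0.0172, 60], [-15.3, -21.2, 9.7, -0.0063, -0.0258, -0.0172, 60], [-15.3, -21.2, 9.7, -0.0063, -0.0258, -0.0172, 60], [-15.3, -21.2, 9.7, -0.0063, -0.0258, -0.0172, 60]],
  ],
)

```text
time_s: 2.52
ee_pos: [0.6376, -0.1633, 0.1998]
eef_rot: [3.135, 0.683, -3.01]
force: [0.5, -0.1, 0.4]
grip_width: 0.0601
grip_force: 0.0
```

```bash
python3 - <<'E'
from h import *
o=telemetry.get_obs(); print(o['ee_pos'],o['eef_rot'],o['qpos'],o['force'])
c=snap('wrist','w1'); k=np.array([.6855,-.1608,.135])
print(c['origin'],proj(c,k),proj(c,[.699,-.058,.135]),proj(c,[.676,.0905,.135]))
E
```

```text
[ 0.63760416 -0.16325991  0.19977876] [ 3.13512553  0.68301074 -3.00979826] [-0.47293318  0.21041123  1.74338447  0.60479946  0.69503079 -2.5521046 ] [ 0.45141664 -0.13636054  0.38234747]
[ 0.44834689 -0.19003071  0.31044202] [314.5768058  194.85022591] [411.12985512 210.00545299] [557.05927841 207.9624857 ]
```

View pics/w1.png

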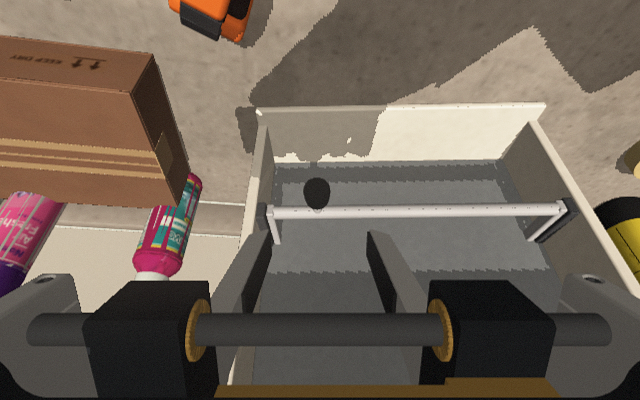

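The wrist view confirms the estimates: knob seen at (317,192) against predicted (314.6,194.9), bar along row ~210. Joint 6 is at its limit, so I back off and use the half-turn grasp.

Emit:
carry_out(
  plan=[
    [[0, 0, -20, 0, 0, 0.03, 60], [0, 0, -20, 0, 0, 0.12, 60], [0, 0, -20, 0, 0, 0.12, 60], [0, 0, 0, 0, 0, 0.12, 60], [0, 0, 0, 0, 0, 0.12, 60], [0, 0, 0, 0, 0, 0.12, 60], [0, 0, 0, 0, 0, 0.12, 60], [0, 0, 0, 0, 0, 0.12, 60], [0, 0, 0, 0, 0, 0.12, 60], [0, 0, 0, 0, 0, 0.12, 60], [0, 0, 0, 0, 0, 0.12, 60], [0, 0, 0, 0, 0, 0.12, 60], [0, 0, 0, 0, 0, 0.12, 60], [0, 0, 0, 0, 0, 0.12, 60], [0, 0, 0, 0, 0, 0.12, 60], [0, 0, 0, 0, 0, 0.12, 60], [0, 0, 0, 0, 0, 0.12, 60], [0, 0, 0, 0, 0, 0.12, 60], [0, 0, 0, 0, 0, 0.12, 60], [0, 0, 0, 0, 0, 0.12, 60]],
  ],
)

```text
time_s: 4.23
ee_pos: [0.6001, -0.1667, 0.2479]
eef_rot: [2.602, -0.442, 1.092]
force: [0.9, -0.4, -0.5]
grip_width: 0.06
grip_force: 0.0
```

```bash
cat >> h.py <<'E'
_pose=pose
def pose(yaw,tilt): return _pose(yaw,tilt)*R.from_euler('z',np.pi)   # half-turned grasp
E
python3 - <<'E'
from h import *
T=pose(YAW,.7); k=np.array([.6855,-.1600,.135])
g=k+.0064*AX-.0077*Z; pre=g-T.apply([0,0,.09])
o=telemetry.get_obs(); print(o['ee_pos'],o['qpos'],o['force'])
a=rows(pre,T,9); rows(g,T,5,a)
E
```

```text
[ 0.60006898 -0.16674648  0.24785321] [-0.51718087  0.08786284  1.7675395   0.56929693  0.79953295 -0.21570702] [ 0.91144404 -0.41245324 -0.48574611]
9 x [-1.0, 0.3, 6.8] [0.0001, 0.0021, 0.0907] step mm 6.9 deg 5.2
5 x [-0.0, 0.0, 18.0] [0.0, 0.0, 0.0] step mm 18.0 deg 0.0
```

Emit:
carry_out(
  plan=[
    [[-1, 0.3, 6.8, 0, 0.002, 0.0907, 56], [-1, 0.3, 6.8, 0, 0.002, 0.0907, 56], [-1, 0.3, 6.8, 0, 0.002, 0.0907, 56], [-1, 0.3, 6.8, 0, 0.002, 0.0907, 56], [-1, 0.3, 6.8, 0, 0.002, 0.0907, 56], [-1, 0.3, 6.8, 0, 0.002, 0.0907, 56], [-1, 0.3, 6.8, 0, 0.002, 0.0907, 56], [-1, 0.3, 6.8, 0, 0.002, 0.0907, 56], [-1, 0.3, 6.8, 0, 0.002, 0.0907, 56], [0, 0, 0, 0, 0, 0, 56]],
  ],
)

```text
time_s: 5.07
ee_pos: [0.6344, -0.1678, 0.1951]
eef_rot: [3.14, -0.698, 0.156]
force: [-0.4, -0.5, -0.3]
grip_width: 0.0556
grip_force: 0.0
```

```bash
python3 - <<'E'
from h import *
T=pose(YAW,.7); k=np.array([.6855,-.1600,.135])
g=k+.0064*AX-.0077*Z
c=snap('wrist','w2'); print(proj(c,k))
o=telemetry.get_obs(); print(o['ee_pos'],o['qpos'],o['force'])
rows(g,T,6)
E
```

```text
[318.40780037 197.10038214]
[ 0.63440317 -0.16784209  0.19592436] [-0.49228117  0.21155336  1.75916511  0.65380341  0.68989745  0.505852  ] [0.19455068 0.30086121 1.27796945]
6 x [0.0, 0.0, 15.0] [0.0002, 0.0002, 0.0011] step mm 15.0 deg 0.07
```

View pics/w2.png

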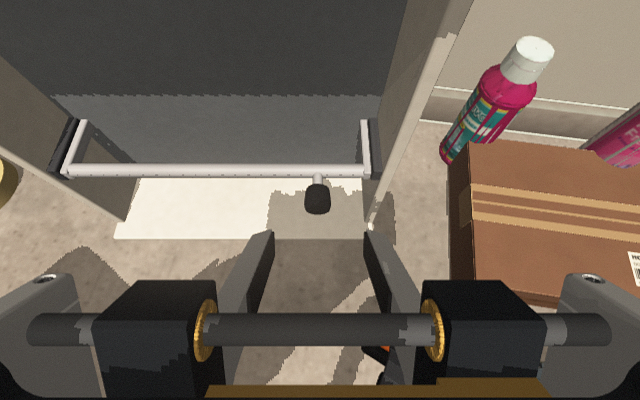

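The knob sits at (317,198), as predicted, and is centred between the fingers. Advance and pinch.

Emit:
carry_out(
  plan=[
    [[0, 0, 15, 0, 0, 0, 56], [0, 0, 15, 0, 0, 0, 56], [0, 0, 15, 0, 0, 0, 56], [0, 0, 15, 0, 0, 0, 56], [0, 0, 15, 0, 0, 0, 56], [0, 0, 15, 0, 0, 0, 56], [0, 0, 0, 0, 0, 0, 20], [0, 0, 0, 0, 0, 0, 20], [0, 0, 0, 0, 0, 0, 20], [0, 0, 0, 0, 0, 0, 20], [0, 0, 0, 0, 0, 0, 20], [0, 0, 0, 0, 0, 0, 20]],
  ],
  squeeze=35,
)

```text
time_s: 6.12
ee_pos: [0.6919, -0.1595, 0.1287]
eef_rot: [3.134, -0.701, 0.163]
force: [0.4, -0.8, 0.3]
grip_width: 0.0211
grip_force: 0.0
```

```bash
python3 - <<'E'
from h import *
T=pose(YAW,.7)
o=telemetry.get_obs(); print(o['ee_pos'],o['grip_width'],o['grip_force'],o['force'])
rows(o['ee_pos']-.066*AX,T,14)
E
```

```text
[ 0.69189502 -0.1595218   0.12869891] 0.021079803323982772 0.0 [ 0.43205707 -0.82605966  0.30930359]
14 x [-3.6, -0.0, -3.0] [0.0002, -0.0001, 0.0004] step mm 4.7 deg 0.03
```

The fingers reached 21 mm with no grip force, so the pinch missed. Looking.

```bash
python3 - <<'E'
from h import *
c=snap('wrist','w3'); o=telemetry.get_obs(); print(proj(c,[.6855,-.16,.135]),proj(c,o['ee_pos']),o['grip_width'],o['grip_force'])
s=snap('scene','s3'); a=crop('w3',220,100,200,200,3); b=crop('s3',340,220,80,80,5); 
b=cv2.resize(b,(200,200)) if 0 else b
im=np.zeros((600,800,3),np.uint8); im[:600,:600]=a; b=cv2.resize(b,(200,200)); im[:200,600:]=b; cv2.imwrite('pics/m3.png',im)
E
```

```text
[317.35517265 232.66145708] [318.04758266 227.05714939] 0.02007805057161759 0.0
```

View pics/m3.png

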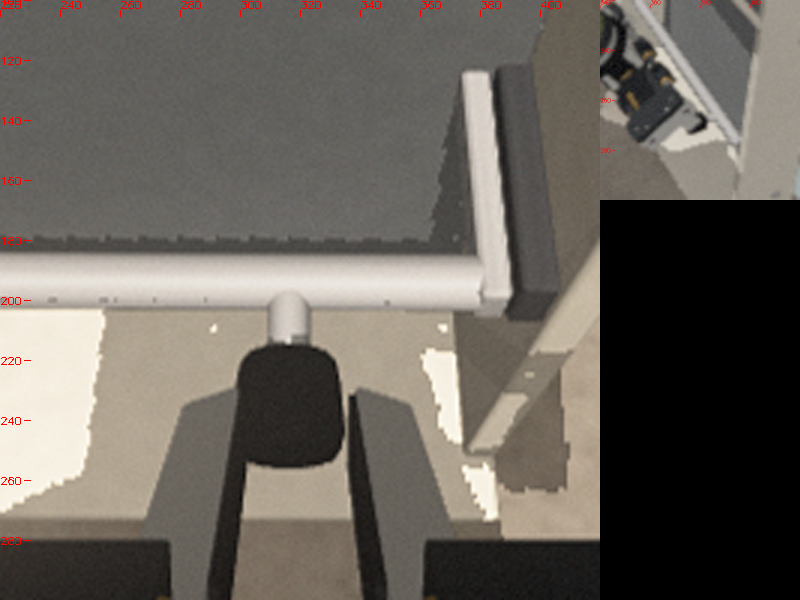

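The knob (columns 299-334, rows 214-255) overlaps the left fingertip in view. I need the depth, so I'll check the scale.

```bash
python3 - <<'E'
from h import *
c=load('w3'); o=telemetry.get_obs(); f=c['intrinsics'][0][0]; Rc=R.from_euler('xyz',c['rotation'])
for n,p in [('tcp',o['ee_pos']),('knob',np.array([.6855,-.16,.135])),('bar',np.array([.715,-.15,.135]))]: q=Rc.inv().apply(p-c['origin']); print(n,q,f/q[2]/1000)
print(c['origin'],c['intrinsics'],o['grip_width'])
# triangulate knob and knob's front face from w1,w2,w3
print(tri((load('w1'),317,192),(load('w2'),317,198),(c,316.5,235)),tri((load('w2'),317,198),(c,316.5,235)))
print(tri((load('w1'),317,192),(load('scene0'),378,269.2),(load('top0'),351.7,184.2)))
E
```

```text
tcp [-0.00046169  0.01945567  0.21999105] 1.3950185713216954
knob [-0.00089743  0.02251874  0.21129445] 1.4524357068119074
bar [-0.00613512 -0.00540745  0.22405942] 1.3696884491674928
[ 0.6187284  -0.17032435  0.33646514] [[306.89160307   0.         318.65863268]
 [  0.         306.89160307 199.95443314]
 [  0.           0.           1.        ]] 0.020178891200523026
[ 0.68523367 -0.15885644  0.1317177 ] [ 0.68191348 -0.1596012   0.14047128]
[ 0.68544686 -0.15983422  0.13141219]
```

Emit:
carry_out(
  plan=[
    [[0, 0, 0, 0, 0, 0, 0], [0, 0, 0, 0, 0, 0, 0], [0, 0, 0, 0, 0, 0, 0], [0, 0, 0, 0, 0, 0, 0]],
  ],
  squeeze=35,
)

```text
time_s: 6.55
ee_pos: [0.6919, -0.1593, 0.1279]
eef_rot: [3.135, -0.7, 0.162]
force: [-1.5, 0.4, 0.4]
grip_width: 0.0003
grip_force: 0.0
```

The fingers shut completely on nothing. One look is worth it.

```bash
python3 - <<'E'
from h import *
c=snap('wrist','w4'); s=snap('scene','s4'); t=snap('top','t4')
a=cv2.resize(cv2.imread('pics/w4.png')[150:350,220:420],(500,500)); b=cv2.resize(cv2.imread('pics/s4.png')[230:290,340:400],(300,300),interpolation=cv2.INTER_CUBIC)
d=cv2.resize(cv2.imread('pics/t4.png')[150:230,280:380],(300,240),interpolation=cv2.INTER_CUBIC)
im=np.zeros((560,800,3),np.uint8); im[:500,:500]=a; im[:300,500:]=b; im[310:550,500:]=d; cv2.imwrite('pics/m4.png',im)
o=telemetry.get_obs(); print(proj(s,o['ee_pos']),proj(t,o['ee_pos']),proj(c,o['ee_pos']))
E
```

```text
[379.56763183 269.67056735] [350.39824746 183.46151072] [318.15485885 226.95787838]
```

View pics/m4.png

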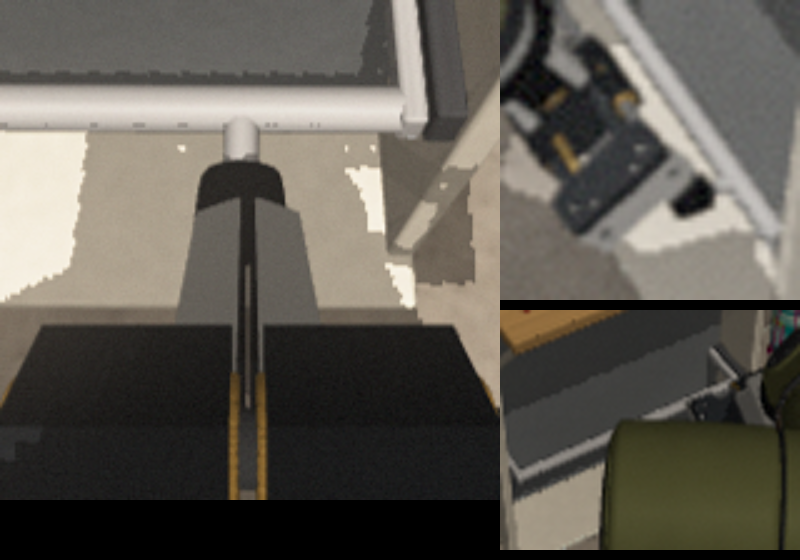

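```bash
python3 - <<'E'
from h import *
np.set_printoptions(precision=4,suppress=True)
c=load('w4');s=load('s4');o=telemetry.get_obs();T=R.from_euler('xyz',o['eef_rot'])
for d in [0,.01,.015,.019,.025]:
    p=o['ee_pos']-T.apply([0,0,d]); print(d,proj(s,p),proj(c,p))
for uv in [(379,264.4),(380,264),(378,264.5)]:
    p=tri((c,318.5,229.5),(s,*uv)); print(p,'tool frame',T.inv().apply(p-o['ee_pos']))
print(T.inv().apply(np.array([.6855,-.16,.1318])-o['ee_pos']))
E
```

```text
0 [379.5676 269.6706] [318.1549 226.9579]
0.01 [377.8172 268.3559] [318.1361 232.109 ]
0.015 [376.9362 267.6944] [318.1261 234.866 ]
0.019 [376.2288 267.163 ] [318.1177 237.1665]
0.025 [375.163  266.3626] [318.1046 240.7874]
[ 0.6849 -0.1612  0.1514] tool frame [ 0.0095  0.0008 -0.0226]
[ 0.6862 -0.1613  0.1522] tool frame [ 0.0111  0.0012 -0.0224]
[ 0.6832 -0.1611  0.1519] tool frame [ 0.0086  0.0005 -0.0241]
[-0.0025 -0.0003 -0.0071]
```

The shut fingertips lie above and in front of the knob (tip about scene (379,264), wrist (318,229)). The physical tips are therefore about 20 mm behind the reported TCP. I open, go 24 mm deeper and pinch again.

Emit:
carry_out(
  plan=[
    [[0, 0, -3, 0, 0, 0, 56], [0, 0, 0, 0, 0, 0, 56], [0, 0, 0, 0, 0, 0, 56], [0, 0, 0, 0, 0, 0, 56], [0, 0, 0, 0, 0, 0, 56], [0, 0, 5, 0, 0, 0, 56], [0, 0, 6, 0, 0, 0, 56], [0, 0, 8, 0, 0, 0, 56], [0, 0, 8, 0, 0, 0, 56], [0, 0, 0, 0, 0, 0, 56], [0, 0, 0, 0, 0, 0, 5], [0, 0, 0, 0, 0, 0, 5], [0, 0, 0, 0, 0, 0, 5], [0, 0, 0, 0, 0, 0, 5], [0, 0, 0, 0, 0, 0, 5], [0, 0, 0, 0, 0, 0, 5], [0, 0, 0, 0, 0, 0, 5]],
  ],
  squeeze=35,
)

```text
time_s: 8.12
ee_pos: [0.7069, -0.1551, 0.1097]
eef_rot: [3.138, -0.699, 0.163]
force: [-4.6, 9.4, 4.7]
grip_width: 0.0241
grip_force: 35.0
```

Emit:
carry_out(
  plan=[
    [[-3.6, 0, -3, 0, 0, 0, 5], [-3.6, 0, -3, 0, 0, 0, 5], [-3.6, 0, -3, 0, 0, 0, 5], [-3.6, 0, -3, 0, 0, 0, 5], [-3.6, 0, -3, 0, 0, 0, 5], [-3.6, 0, -3, 0, 0, 0, 5], [-3.6, 0, -3, 0, 0, 0, 5], [-3.6, 0, -3, 0, 0, 0, 5], [-3.6, 0, -3, 0, 0, 0, 5], [-3.6, 0, -3, 0, 0, 0, 5], [-3.6, 0, -3, 0, 0, 0, 5], [-1.8, 0, -1.5, 0, 0, 0, 5]],
  ],
)

```text
time_s: 9.12
ee_pos: [0.6538, -0.1634, 0.1097]
eef_rot: [3.138, -0.7, 0.163]
force: [2.4, 12.3, 3.4]
grip_width: 0.0241
grip_force: 35.0
```

Moved 54 mm so far; continue in small steps until the stop shows.

Emit:
carry_out(
  plan=[
    [[-1.5, 0, -1.3, 0, 0, 0, 5], [-1.5, 0, -1.3, 0, 0, 0, 5], [-1.5, 0, -1.3, 0, 0, 0, 5], [-1.5, 0, -1.3, 0, 0, 0, 5], [-0.8, 0, -0.6, 0, 0, 0, 5], [-0.8, 0, -0.6, 0, 0, 0, 5]],
  ],
)

```text
time_s: 9.62
ee_pos: [0.6442, -0.1649, 0.1097]
eef_rot: [3.138, -0.7, 0.163]
force: [1.2, 12.6, 4.1]
grip_width: 0.0242
grip_force: 35.0
```

Emit:
carry_out(
  plan=[
    [[-0.8, 0, -0.6, 0, 0, 0, 5], [-0.8, 0, -0.6, 0, 0, 0, 5], [-0.8, 0, -0.6, 0, 0, 0, 5], [-0.8, 0, -0.6, 0, 0, 0, 5], [-0.8, 0, -0.6, 0, 0, 0, 5], [-0.8, 0, -0.6, 0, 0, 0, 5], [0, 0, 0, 0, 0, 0, 5]],
  ],
)

```text
time_s: 10.2
ee_pos: [0.6401, -0.1656, 0.1098]
eef_rot: [3.138, -0.703, 0.163]
force: [33.9, 15.3, -12.8]
grip_width: 0.0239
grip_force: 35.0
```

The rail is against its stop (34 N). Release and withdraw, then head for the ear defenders.

Emit:
carry_out(
  plan=[
    [[0.8, 0, 0.6, 0, 0, 0, 5], [0, 0, 0, 0, 0, 0, 56], [0, 0, 0, 0, 0, 0, 56], [0, 0, 0, 0, 0, 0, 56], [0, 0, 0, 0, 0, 0, 56], [0, 0, -6, 0, 0, 0, 56], [0, 0, -14, 0, 0, 0, 56], [0, 0, -20, 0, 0, 0, 56], [0, 0, -30, 0, 0, 0, 56], [0, 0, -30, 0, 0, 0, 56], [0, 0, -30, 0, 0, 0, 56], [0, 0, -10, 0, 0, 0, 56], [0, 0, 0, 0, 0, 0, 56]],
  ],
)

```text
time_s: 11.28
ee_pos: [0.5498, -0.1825, 0.2186]
eef_rot: [3.131, -0.703, 0.163]
force: [0.3, -1.1, -0.0]
grip_width: 0.056
grip_force: 0.0
```

```bash
python3 - <<'E'
from h import *
o=telemetry.get_obs(); print(o['ee_pos'],o['qpos'],o['force'])
snap('wrist','w5')
T=pose(-.35,.7); p=np.array([.5155,-.2375,.134])-T.apply([0,0,.09]); print(p); rows(p,T,10)
E
```

```text
[ 0.54979322 -0.18245854  0.21864776] [-0.61842342  0.02854277  1.91060759  0.68907363  0.78187618  0.39676622] [ 0.31044456 -1.11365317 -0.04987057]
[ 0.46103555 -0.21761893  0.2028358 ]
10 x [-7.6, 4.2, -4.5] [-0.0322, -0.0003, 0.0392] step mm 9.8 deg 2.9
```

Emit:
carry_out(
  plan=[
    [[-7.6, 4.2, -4.5, -0.0322, 0, 0.0392, 56], [-7.6, 4.2, -4.5, -0.0322, 0, 0.0392, 56], [-7.6, 4.2, -4.5, -0.0322, 0, 0.0392, 56], [-7.6, 4.2, -4.5, -0.0322, 0, 0.0392, 56], [-7.6, 4.2, -4.5, -0.0322, 0, 0.0392, 56], [-7.6, 4.2, -4.5, -0.0322, 0, 0.0392, 56], [-7.6, 4.2, -4.5, -0.0322, 0, 0.0392, 56], [-7.6, 4.2, -4.5, -0.0322, 0, 0.0392, 56], [-7.6, 4.2, -4.5, -0.0322, 0, 0.0392, 56], [-7.6, 4.2, -4.5, -0.0322, 0, 0.0392, 56], [0, 0, 0, 0, 0, 0, 56]],
  ],
)

```text
time_s: 12.25
ee_pos: [0.4607, -0.2161, 0.1997]
eef_rot: [-3.139, -0.699, -0.352]
force: [-0.1, 0.5, -0.5]
grip_width: 0.0562
grip_force: 0.0
```

```bash
python3 - <<'E'
from h import *
o=telemetry.get_obs(); print(o['ee_pos'],o['qpos'],o['force'])
c=snap('wrist','w6'); w5=load('w5'); s=load('s4')
a=crop('w6',220,90,200,240,2); b=crop('w5',40,90,360,120,2)
im=np.zeros((600,800,3),np.uint8); im[:480,:400]=crop('w6',220,90,200,240,2)
im[:300,400:]=crop('scene0',295,285,80,60,5); e=crop('w5',30,100,400,300,1); im[300:600,400:]=e
cv2.imwrite('pics/m6.png',im)
q=np.array([.5155,-.2375,.134]); print(proj(c,q))
for y in (-.35,): 
  for sx in (-.02,.02):
    for sy in (-.013,.013): print(proj(c,q+R.from_euler('z',y).apply([sx,sy,0])))
E
```

```text
[ 0.46065022 -0.21609463  0.19973776] [-0.60855619 -0.19226822  2.15739813  0.34056451  0.51998257  1.07433286] [-0.06981691  0.52559643 -0.49735156]
[319.55576448 193.14315862]
[333.09493904 211.83051492]
[306.09635818 211.86953222]
[332.30175295 175.40937923]
[306.7380339  175.45157063]
```

View pics/m6.png

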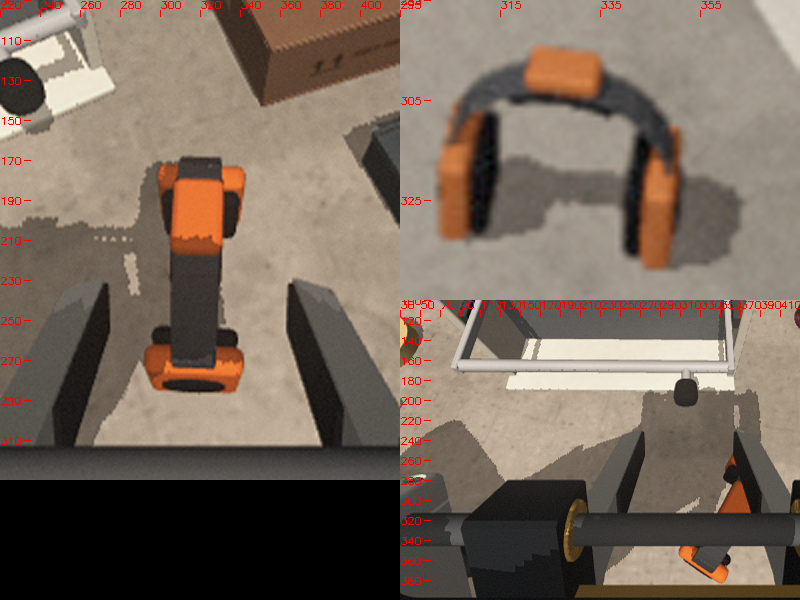

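The pad's top face centre is at about (319,194) against predicted (319.6,193.1). Near cup centre about (316.5,272), far cup about (321,188). I'll refine the yaw and compute the approach.

```bash
python3 - <<'E'
from h import *
np.set_printoptions(precision=4,suppress=True)
c=load('w6')
q=onz(c,319,194,.134); print(q)
# image columns of cup centres vs yaw
for y in (-.30,-.35,-.38,-.42):
  print(y,[proj(c,[q[0],q[1],0]+R.from_euler('z',y).apply([x,0,.066])).round(1).tolist() for x in (-.06,.06)])
w5=load('w5'); print('bar L,R,knob from w5')
# w5 crop: origin (400,300)->(30,100)
for u,v in ((460,367),(733,368)): print(onz(w5,u-400+30,v-300+100,.135))
u,v=685,389; print(onz(w5,u-370,v-200,.135))
E
```

```text
[ 0.5148 -0.2367  0.134 ]
-0.3 [[321.8, 269.2], [316.7, 174.6]]
-0.35 [[319.1, 269.3], [319.0, 174.6]]
-0.38 [[317.5, 269.3], [320.4, 174.6]]
-0.42 [[315.4, 269.2], [322.3, 174.7]]
bar L,R,knob from w5
[0.6084 0.0784 0.135 ]
[ 0.655  -0.2163  0.135 ]
[ 0.6211 -0.1684  0.135 ]
```

```bash
python3 - <<'E'
from h import *
T=pose(-.39,.7); ex=np.array([np.cos(-.39),np.sin(-.39),0]); g=np.array([.5148,-.2367,0])+.0168*ex+.1085*Z
p=g-T.apply([0,0,.06]); a=rows(p,T,4); rows(g,T,6,a); print(g)
E
```

```text
4 x [-0.6, -0.1, 14.5] [-0.0073, 0.0002, 0.0078] step mm 14.5 deg 0.61
6 x [0.0, -0.0, 10.0] [0.0, 0.0, 0.0] step mm 10.0 deg 0.0
[ 0.53033847 -0.24308717  0.1085    ]
```

Emit:
carry_out(
  plan=[
    [[-0.6, -0.1, 14.5, -0.0073, 0, 0.0078, 56], [-0.6, -0.1, 14.5, -0.0073, 0, 0.0078, 56], [-0.6, -0.1, 14.5, -0.0073, 0, 0.0078, 56], [-0.6, -0.1, 14.5, -0.0073, 0, 0.0078, 56], [0, 0, 10, 0, 0, 0, 56], [0, 0, 10, 0, 0, 0, 56], [0, 0, 10, 0, 0, 0, 56], [0, 0, 10, 0, 0, 0, 56], [0, 0, 10, 0, 0, 0, 56], [0, 0, 10, 0, 0, 0, 56], [0, 0, 0, 0, 0, 0, 56]],
  ],
)

```text
time_s: 13.22
ee_pos: [0.5309, -0.2439, 0.1073]
eef_rot: [3.141, -0.698, -0.39]
force: [0.1, 0.7, -1.0]
grip_width: 0.056
grip_force: 0.0
```

```bash
python3 - <<'E'
from h import *
o=telemetry.get_obs(); print(o['ee_pos'],o['eef_rot'],o['force'])
snap('wrist','w7'); snap('scene','s7')
im=np.zeros((600,800,3),np.uint8); im[:600,:400]=crop('w7',220,100,200,300,2); im[:480,400:]=crop('s7',290,270,80,96,5); cv2.imwrite('pics/m7.png',im)
E
```

```text
[ 0.53085497 -0.24388392  0.1073396 ] [ 3.14097498 -0.69757938 -0.38985156] [ 0.13090709  0.68901168 -0.9869022 ]
```

View pics/m7.png

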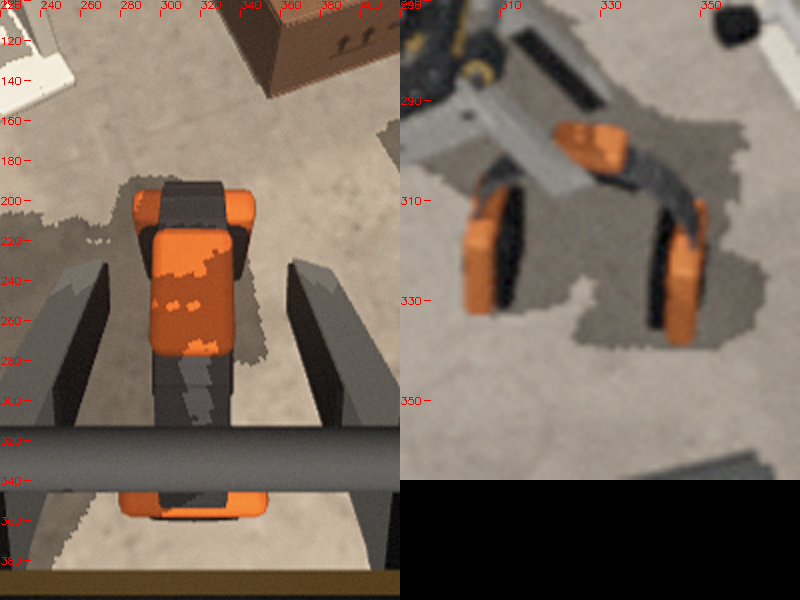

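The wrist view shows the tips (row ~232) straddling the pad, centred. The scene view shows the near finger's tip at about (322-328,306-309). Check that against the tip-offset model (no more pictures to view).

```bash
python3 - <<'E'
from h import *
o=telemetry.get_obs(); s=load('s7'); T=R.from_euler('xyz',o['eef_rot'])
for sy in (-1,1):
  for d in (0,.01,.018,.022,.026):
    for x in (-.008,.008):
      p=o['ee_pos']+T.apply([x,sy*.03,-d]); print(sy,d,x,proj(s,p).round(1),p[2].round(4))
E
```

```text
-1 0 -0.008 [332.3 297.3] 0.1037
-1 0 0.008 [336.7 295.4] 0.114
-1 0.01 -0.008 [330.1 295.1] 0.1114
-1 0.01 0.008 [334.6 293.2] 0.1217
-1 0.018 -0.008 [328.4 293.4] 0.1175
-1 0.018 0.008 [332.8 291.5] 0.1278
-1 0.022 -0.008 [327.5 292.5] 0.1205
-1 0.022 0.008 [331.9 290.6] 0.1308
-1 0.026 -0.008 [326.6 291.6] 0.1236
-1 0.026 0.008 [331.1 289.7] 0.1339
1 0 -0.008 [329.1 313.5] 0.1037
1 0 0.008 [333.7 311.6] 0.114
1 0.01 -0.008 [326.9 311.3] 0.1114
1 0.01 0.008 [331.4 309.4] 0.1217
1 0.018 -0.008 [325.1 309.6] 0.1175
1 0.018 0.008 [329.6 307.7] 0.1278
1 0.022 -0.008 [324.2 308.7] 0.1206
1 0.022 0.008 [328.7 306.8] 0.1309
1 0.026 -0.008 [323.2 307.8] 0.1236
1 0.026 0.008 [327.8 305.9] 0.1339
```

The model holds (offset ≈22 mm, lowest fingertip point z≈0.121). Go 3 mm deeper and pinch.

Emit:
carry_out(
  plan=[
    [[0, 0, 3, 0, 0, 0, 56], [0, 0, 0, 0, 0, 0, 5], [0, 0, 0, 0, 0, 0, 5], [0, 0, 0, 0, 0, 0, 5], [0, 0, 0, 0, 0, 0, 5], [0, 0, 0, 0, 0, 0, 5], [0, 0, 0, 0, 0, 0, 5], [0, 0, 0, 0, 0, 0, 5]],
  ],
  squeeze=30,
)

```text
time_s: 13.98
ee_pos: [0.5322, -0.2447, 0.1078]
eef_rot: [3.141, -0.701, -0.391]
force: [-0.7, 0.7, 1.6]
grip_width: 0.0259
grip_force: 30.0
```

```bash
python3 - <<'E'
from h import *
o=telemetry.get_obs(); print(o['ee_pos'],o['eef_rot'],o['force'],o['grip_width'],o['grip_force'])
T=R.from_euler('xyz',o['eef_rot']); np.save('grasp.npy',np.r_[o['ee_pos'],o['eef_rot']])
rows(o['ee_pos']+.09*Z,T,6)
E
```

```text
[ 0.53224315 -0.24474257  0.10778189] [ 3.14079999 -0.70127866 -0.39122096] [-0.73056286  0.721781    1.64410543] 0.025878532190887187 30.004381835460663
6 x [9.7, 0.0, -11.5] [0.0, 0.0, 0.0] step mm 15.0 deg 0.0
```

Emit:
carry_out(
  plan=[
    [[4.8, 0, -5.8, 0, 0, 0, 5], [9.7, 0, -11.5, 0, 0, 0, 5], [9.7, 0, -11.5, 0, 0, 0, 5], [9.7, 0, -11.5, 0, 0, 0, 5], [9.7, 0, -11.5, 0, 0, 0, 5], [9.7, 0, -11.5, 0, 0, 0, 5], [9.7, 0, -11.5, 0, 0, 0, 5], [0, 0, 0, 0, 0, 0, 5]],
  ],
)

```text
time_s: 14.65
ee_pos: [0.5328, -0.2451, 0.2082]
eef_rot: [3.14, -0.705, -0.391]
force: [0.7, 0.1, -0.8]
grip_width: 0.0255
grip_force: 30.0
```

```bash
python3 - <<'E'
from h import *
o=telemetry.get_obs(); print(o['ee_pos'],o['qpos'],o['force'],o['grip_width'])
c=snap('wrist','w8')
hsv=cv2.cvtColor(c['pixels'],cv2.COLOR_RGB2HSV); m=cv2.inRange(hsv,(3,150,60),(18,255,255)); n,l,st,ce=cv2.connectedComponentsWithStats(m)
for i in range(1,n):
  if st[i,4]>60: print(st[i],ce[i].round(1))
T=pose(.157,.701); p=np.array([.6335,-.068,0])-.14*AX+.0191*AX+(.1078+.17)*Z; print(p); rows(p,T,14)
E
```

```text
[ 0.53278035 -0.24511484  0.20817501] [-0.54286741 -0.01221142  1.97861659  0.20847132  0.48515602  1.26957447] [ 0.68312159  0.06387303 -0.76792927] 0.025549286191343966
[287 196  16  24 280] [294.  205.7]
[334 197  15  23 244] [341.  205.8]
[ 298  216   43   65 2645] [318.7 248.2]
[367 299  13  36 137] [373.9 314.9]
[260 300  11  39 129] [264.7 313.1]
[259 341  10  21  89] [263.3 352.3]
[369 343  11  19 101] [374.6 352.2]
[281 346  74  16 762] [317.7 354.3]
[ 136  378  343   20 3141] [324.1 389.3]
[ 0.51404941 -0.08666455  0.2778    ]
14 x [1.1, -11.1, -5.8] [0.0254, -0.0001, -0.0299] step mm 12.6 deg 2.25
```

Emit:
carry_out(
  plan=[
    [[1.1, -11.1, -5.8, 0.0254, 0, -0.0299, 5], [1.1, -11.1, -5.8, 0.0254, 0, -0.0299, 5], [1.1, -11.1, -5.8, 0.0254, 0, -0.0299, 5], [1.1, -11.1, -5.8, 0.0254, 0, -0.0299, 5], [1.1, -11.1, -5.8, 0.0254, 0, -0.0299, 5], [1.1, -11.1, -5.8, 0.0254, 0, -0.0299, 5], [1.1, -11.1, -5.8, 0.0254, 0, -0.0299, 5], [1.1, -11.1, -5.8, 0.0254, 0, -0.0299, 5], [1.1, -11.1, -5.8, 0.0254, 0, -0.0299, 5], [1.1, -11.1, -5.8, 0.0254, 0, -0.0299, 5], [1.1, -11.1, -5.8, 0.0254, 0, -0.0299, 5], [1.1, -11.1, -5.8, 0.0254, 0, -0.0299, 5], [1.1, -11.1, -5.8, 0.0254, 0, -0.0299, 5], [1.1, -11.1, -5.8, 0.0254, 0, -0.0299, 5], [0, 0, 0, 0, 0, 0, 5]],
  ],
)

```text
time_s: 15.95
ee_pos: [0.513, -0.0865, 0.2769]
eef_rot: [-3.139, -0.701, 0.158]
force: [0.5, 0.1, -1.4]
grip_width: 0.0254
grip_force: 30.0
```

```bash
cat >> h.py <<'E'
def barfit(c,bm,yaw,ys):
    # steel bar: bright band; per station y along bar find band centre across the projected bar
    ax=np.array([np.cos(yaw),np.sin(yaw),0]);ay=np.array([-np.sin(yaw),np.cos(yaw),0]);out=[]
    g=cv2.cvtColor(c['pixels'],cv2.COLOR_RGB2GRAY).astype(np.float32)
    for y in ys:
        xs=np.arange(-.025,.0251,.0005); uv=np.array([proj(c,bm+y*ay+x*ax) for x in xs],np.float32)
        out.append((y,cv2.remap(g,uv[:,0][None],uv[:,1][None],cv2.INTER_LINEAR)[0]))
    return xs,out
E
python3 - <<'E'
from h import *
np.set_printoptions(precision=4,suppress=True,linewidth=250)
o=telemetry.get_obs(); print(o['ee_pos'],o['eef_rot'],o['qpos'],o['force'],o['grip_width'])
c=snap('wrist','w9')
hsv=cv2.cvtColor(c['pixels'],cv2.COLOR_RGB2HSV); m=cv2.inRange(hsv,(3,150,60),(18,255,255)); n,l,st,ce=cv2.connectedComponentsWithStats(m)
for i in range(1,n):
  if st[i,4]>60: print(st[i],ce[i].round(1))
yaw=o['eef_rot'][2]; ex=np.array([np.cos(yaw),np.sin(yaw),0])
e=o['ee_pos']-.0191*ex
for dx in (-.02,.02):
  for z in (.134,.12): print(dx,z,proj(c,e+dx*ex+(z-.1078)*Z))
bm=np.array([.6335,-.068,.135]); print(proj(c,bm),proj(c,bm-.14*AY),proj(c,bm+.14*AY))
for nm in ('w9','w5'):
  xs,out=barfit(load(nm),bm,.157,[-.13,-.08,-.06,-.04,.06,.1,.13])
  for y,v in out: print(nm,y,v[::5].round().astype(int))
E
```

```text
[ 0.513  -0.0865  0.2769] [-3.1395 -0.7007  0.1581] [-0.4547 -0.208   1.985   0.5269  0.8344  0.7049] [ 0.538   0.1182 -1.4441] 0.02543975101651087
[287 196  16  24 268] [294.  205.6]
[334 197  15  22 235] [341.1 205.7]
[ 298  216   43   65 2627] [318.6 248.4]
[367 300  12  41 153] [373.6 315.3]
[258 302  13  60 289] [262.6 332.6]
[369 342  11  20  82] [374.3 352.4]
[281 346  74  16 752] [317.8 354.2]
[ 136  378  345   20 3091] [324.  389.3]
-0.02 0.134 [317.8776 275.1228]
-0.02 0.12 [317.9601 279.4559]
0.02 0.134 [318.0161 211.8736]
0.02 0.12 [318.0836 219.7133]
[319.1821 175.0647] [426.8562 175.3883] [211.7347 174.7419]
w9 -0.13 [150 149 155 157 156 149 150 135 179 202 212 197 178 137 103  90  93  93  91  94  91]
w9 -0.08 [153 157 154 153 153 155 154 132 173 198 209 197 177 149 220 230 228 228 230 230 231]
w9 -0.06 [154 186 235 233 231 233 232 184 167 195 208 196 180 152 220 231 230 230 230 230 228]
w9 -0.04 [154 157 155 197 233 230 232 185 164 194 206 196 178 144 217 230 230 229 230 229 230]
w9 0.06 [229 229 229 229 229 228 228 199 154 189 206 200 183 134 214 228 228 230 228 228 2
[... 151 characters left out ...]
04 193 151  93  88  88  90  88  87  88]
w5 -0.13 [234 234 234 234 233 232 236 167 182 208 222 209 183 160 236 232 231 233 232 232 233]
w5 -0.08 [238 236 237 236 237 235 237 167 174 202 217 208 185 166 229 234 234 233 233 234 231]
w5 -0.06 [236 236 234 233 234 234 235 153 172 199 216 206 187 154 217 231 230 231 231 229 230]
w5 -0.04 [234 235 234 234 232 233 233 177 169 196 216 208 186 157 222 230 228 230 229 230 229]
w5 0.06 [230 230 230 233 232 233 234 184 155 191 206 208 190 143 236 232 232 234 233 233 233]
w5 0.1 [161 169 162 162 164 166 160 123 159 190 206 208 197 157  79  85  85  82  84  83  85]
w5 0.13 [153 157 160 168 172 172 174 136 156 192 208 211 202 166 146 166 161 166 172 174 175]
```

```bash
python3 - <<'E'
from h import *
o=telemetry.get_obs(); c=load('w9'); yaw=o['eef_rot'][2]; ex=np.array([np.cos(yaw),np.sin(yaw),0])
for off in (.0171,.0191,.0211):
  e=o['ee_pos']-off*ex-.1078*Z
  print(off,[ (x,z,proj(c,e+x*ex+z*Z)[1].round(1)) for x,z in ((.069,.066),(.069,.06),(-.069,.066),(-.069,.06),(-.069,0))])
T=pose(.157,.701)
def tgt(x,dz,off=.0198): return np.array([.6335,-.068,.1078+dz])+(x+off)*AX
a=rows(tgt(-.028,.172),T,9); b=rows(tgt(-.022,.115),T,6,a); b=rows(tgt(0,.06),T,6,b)
E
```

```text
0.0171 [(0.069, 0.066, np.float64(188.6)), (0.069, 0.06, np.float64(191.5)), (-0.069, 0.066, np.float64(358.9)), (-0.069, 0.06, np.float64(358.5)), (-0.069, 0, np.float64(355.0))]
0.0191 [(0.069, 0.066, np.float64(190.5)), (0.069, 0.06, np.float64(193.4)), (-0.069, 0.066, np.float64(362.0)), (-0.069, 0.06, np.float64(361.5)), (-0.069, 0, np.float64(357.5))]
0.0211 [(0.069, 0.066, np.float64(192.5)), (0.069, 0.06, np.float64(195.4)), (-0.069, 0.066, np.float64(365.2)), (-0.069, 0.06, np.float64(364.6)), (-0.069, 0, np.float64(359.9))]
9 x [9.9, -0.0, 7.9] [-0.0001, 0.0001, -0.0001] step mm 12.6 deg 0.01
6 x [-5.4, 0.0, 7.9] [0.0, 0.0, 0.0] step mm 9.6 deg 0.0
6 x [-3.1, 0.0, 9.4] [0.0, 0.0, 0.0] step mm 9.9 deg 0.0
```

Everything agrees: bar at the estimated spot, ear defenders upright in the grip. Pass the far cup over the bar, then come down.

Emit:
carry_out(
  plan=[
    [[9.9, 0, 7.9, 0, 0, 0, 5], [9.9, 0, 7.9, 0, 0, 0, 5], [9.9, 0, 7.9, 0, 0, 0, 5], [9.9, 0, 7.9, 0, 0, 0, 5], [9.9, 0, 7.9, 0, 0, 0, 5], [9.9, 0, 7.9, 0, 0, 0, 5], [9.9, 0, 7.9, 0, 0, 0, 5], [9.9, 0, 7.9, 0, 0, 0, 5], [9.9, 0, 7.9, 0, 0, 0, 5], [-5.4, 0, 7.9, 0, 0, 0, 5], [-5.4, 0, 7.9, 0, 0, 0, 5], [-5.4, 0, 7.9, 0, 0, 0, 5], [-5.4, 0, 7.9, 0, 0, 0, 5], [-5.4, 0, 7.9, 0, 0, 0, 5], [-5.4, 0, 7.9, 0, 0, 0, 5], [0, 0, 0, 0, 0, 0, 5]],
  ],
)

```text
time_s: 17.33
ee_pos: [0.6308, -0.0682, 0.2207]
eef_rot: [-3.138, -0.698, 0.155]
force: [-0.3, 0.3, -2.2]
grip_width: 0.0254
grip_force: 30.0
```

```bash
python3 - <<'E'
from h import *
o=telemetry.get_obs(); print(o['ee_pos'],o['eef_rot'],o['force'],o['grip_width'],o['grip_force'])
T=pose(.157,.701)
def tgt(x,dz,off=.0198): return np.array([.6335,-.068,.1078+dz])+(x+off)*AX
b=rows(tgt(0,.06),T,7); rows(tgt(0,.036),T,6,b)
E
```

```text
[ 0.63083906 -0.06821803  0.22071602] [-3.13833994 -0.69831738  0.15521183] [-0.26137232  0.29942067 -2.1940668 ] 0.025436671637814552 29.979964792728424
7 x [-2.4, 0.0, 7.9] [-0.0003, 0.0004, -0.0002] step mm 8.2 deg 0.03
6 x [-2.6, -0.0, 3.1] [0.0, 0.0, 0.0] step mm 4.0 deg 0.0
```

Emit:
carry_out(
  plan=[
    [[-2.4, 0, 7.9, 0, 0, 0, 5], [-2.4, 0, 7.9, 0, 0, 0, 5], [-2.4, 0, 7.9, 0, 0, 0, 5], [-2.4, 0, 7.9, 0, 0, 0, 5], [-2.4, 0, 7.9, 0, 0, 0, 5], [-2.4, 0, 7.9, 0, 0, 0, 5], [-2.4, 0, 7.9, 0, 0, 0, 5], [-2.6, 0, 3.1, 0, 0, 0, 5], [-2.6, 0, 3.1, 0, 0, 0, 5], [-2.6, 0, 3.1, 0, 0, 0, 5], [-2.6, 0, 3.1, 0, 0, 0, 5], [0, 0, 0, 0, 0, 0, 5], [0, 0, 0, 0, 0, 0, 5]],
  ],
)

```text
time_s: 18.42
ee_pos: [0.6541, -0.0647, 0.1541]
eef_rot: [-3.14, -0.701, 0.156]
force: [0.3, -0.3, -0.7]
grip_width: 0.0254
grip_force: 30.0
```

```bash
python3 - <<'E'
from h import *
o=telemetry.get_obs(); print(o['ee_pos'],o['eef_rot'],o['force'],o['grip_width'])
c=snap('wrist','w10'); o2=telemetry.get_obs()
np.set_printoptions(precision=4,suppress=True,linewidth=250)
bm=np.array([.6335,-.068,.135])
xs,out=barfit(c,bm,.157,[-.13,-.07,-.05,.05,.07,.13])
for y,v in out: print(y,v[::5].round().astype(int))
hsv=cv2.cvtColor(c['pixels'],cv2.COLOR_RGB2HSV); m=cv2.inRange(hsv,(3,150,60),(18,255,255)); n,l,st,ce=cv2.connectedComponentsWithStats(m)
for i in range(1,n):
  if st[i,4]>60: print(st[i],ce[i].round(1))
p=(o['ee_pos']+o2['ee_pos'])/2; print(AX@(p-.0198*AX-bm),AY@(p-bm),p[2]-.1078, o2['force'])
rows(np.array([.6335,-.068,.1078+.030])+.0198*AX,pose(.157,.701),10)
E
```

```text
[ 0.65412627 -0.0647127   0.15414298] [-3.14002382 -0.70108155  0.15638212] [ 0.34049085 -0.25434424 -0.6557167 ] 0.0253763862189662
-0.13 [170 167 170 176 173 173 172 174 214 229 223 206 158 137 170 170 173 174 171 175 173]
-0.07 [ 29  26  30  29  28 133 186 193 120 134 133 131 120 137 170 172 171 171 167 170 173]
-0.05 [ 29  28  31  31  31 131 113 113 198 198 217 204 170 131 173 173 174 171 172 173 170]
0.05 [ 32  40  38  44  41  84 114 146 118 134 136 129 122 165 241 241 240 239 239 241 165]
0.07 [ 41  40  44  42  46 130 188 186 118 135 136 137 124 169 241 241 241 241 241 241 172]
0.13 [196 188 195 193 188 191 188 193 185 219 224 217 190 145 191 187 178 177 176 178 181]
[287 197  16  23 271] [294.1 205.9]
[334 197  14  23 236] [341.  205.9]
[ 298  216   43   65 2611] [318.6 248.6]
[368 299  12  63 240] [373.9 331.6]
[258 303  10  59 249] [261.9 334.8]
[281 346  74  16 773] [317.6 354.5]
[ 136  378  345   20 3079] [322.4 389.5]
0.0011372520129694665 4.199700610480436e-05 0.04646164684824344 [ 0.7781  0.1875 -1.6662]
10 x [-1.2, 0.0, 1.2] [-0.0001, -0.0, -0.0] step mm 1.7 deg 0.01
```

Emit:
carry_out(
  plan=[
    [[-1.2, 0, 1.2, 0, 0, 0, 5], [-1.2, 0, 1.2, 0, 0, 0, 5], [-1.2, 0, 1.2, 0, 0, 0, 5], [-1.2, 0, 1.2, 0, 0, 0, 5], [-1.2, 0, 1.2, 0, 0, 0, 5], [-1.2, 0, 1.2, 0, 0, 0, 5], [-1.2, 0, 1.2, 0, 0, 0, 5], [-1.2, 0, 1.2, 0, 0, 0, 5], [-1.2, 0, 1.2, 0, 0, 0, 5], [-1.2, 0, 1.2, 0, 0, 0, 5], [0, 0, 0, 0, 0, 0, 5], [0, 0, 0, 0, 0, 0, 5]],
  ],
)

```text
time_s: 19.47
ee_pos: [0.6527, -0.0649, 0.1371]
eef_rot: [-3.14, -0.701, 0.156]
force: [-0.8, 1.6, -2.4]
grip_width: 0.0254
grip_force: 30.0
```

Emit:
carry_out(
  plan=[
    [[-0.7, 0, 0.8, 0, 0, 0, 5], [0, 0, 0, 0, 0, 0, 5], [0, 0, 0, 0, 0, 0, 5]],
  ],
)

```text
time_s: 19.72
ee_pos: [0.6529, -0.0649, 0.1364]
eef_rot: [-3.14, -0.701, 0.156]
force: [1.8, -0.5, -1.0]
grip_width: 0.0255
grip_force: 30.0
```

Emit:
carry_out(
  plan=[
    [[-0.6, 0, 0.8, 0, 0, 0, 5], [0, 0, 0, 0, 0, 0, 5], [0, 0, 0, 0, 0, 0, 5]],
  ],
)

```text
time_s: 19.97
ee_pos: [0.6532, -0.065, 0.1357]
eef_rot: [-3.141, -0.702, 0.157]
force: [2.2, 0.8, 0.8]
grip_width: 0.0255
grip_force: 30.0
```

Emit:
carry_out(
  plan=[
    [[-0.6, 0, 0.7, 0, 0, 0, 5], [0, 0, 0, 0, 0, 0, 5], [0, 0, 0, 0, 0, 0, 5]],
  ],
)

```text
time_s: 20.22
ee_pos: [0.6535, -0.065, 0.1354]
eef_rot: [-3.141, -0.703, 0.157]
force: [1.8, 1.0, 5.9]
grip_width: 0.0256
grip_force: 30.0
```

```bash
python3 - <<'E'
from h import *
f=[]
for i in range(8):
    optics.camera('scene'); o=telemetry.get_obs(); f.append(np.r_[o['force'],o['moment'],o['ee_pos'][2]])
print(np.mean(f,0).round(3),np.std(f,0).round(3))
E
```

```text
[ 2.291  0.687  6.135  0.187 -0.702  0.084  0.135] [0.438 0.381 0.344 0.023 0.028 0.033 0.   ]
```

Contact is made (about 6 N), with a slight forward push from a rib. Ease up and move forward a touch.

Emit:
carry_out(
  plan=[
    [[1.1, 0, 0.2, 0, 0, 0, 5], [0, 0, 0, 0, 0, 0, 5], [0, 0, 0, 0, 0, 0, 5]],
  ],
)

```text
time_s: 20.87
ee_pos: [0.654, -0.0649, 0.1353]
eef_rot: [-3.141, -0.702, 0.157]
force: [-1.3, -0.4, 5.4]
grip_width: 0.0254
grip_force: 30.0
```

```bash
python3 - <<'E'
from h import *
f=[]
for i in range(8):
    optics.camera('scene'); o=telemetry.get_obs(); f.append(np.r_[o['force'],o['moment'],o['ee_pos']])
print(np.mean(f,0).round(4))
E
```

```text
[-8.3490e-01  3.0650e-01  5.7107e+00 -3.0600e-02 -1.8500e-01 -1.6000e-03
  6.5400e-01 -6.4900e-02  1.3530e-01]
```

Nearly balanced. Take off most of the preload, then open gradually.

Emit:
carry_out(
  plan=[
    [[0.2, 0, -0.3, 0, 0, 0, 5], [0, 0, 0, 0, 0, 0, 5], [0, 0, 0, 0, 0, 0, 5]],
  ],
  squeeze=10,
)

```text
time_s: 21.52
ee_pos: [0.6537, -0.0648, 0.1352]
eef_rot: [-3.14, -0.701, 0.156]
force: [1.0, -0.7, 3.3]
grip_width: 0.0257
grip_force: 10.0
```

Emit:
carry_out(
  plan=[
    [[0, 0, 0, 0, 0, 0, 5], [0, 0, 0, 0, 0, 0, 27], [0, 0, 0, 0, 0, 0, 28], [0, 0, 0, 0, 0, 0, 29], [0, 0, 0, 0, 0, 0, 31], [0, 0, 0, 0, 0, 0, 34], [0, 0, 0, 0, 0, 0, 38], [0, 0, 0, 0, 0, 0, 44], [0, 0, 0, 0, 0, 0, 50], [0, 0, 0, 0, 0, 0, 56], [0, 0, 0, 0, 0, 0, 60], [0, 0, 0, 0, 0, 0, 60]],
  ],
  squeeze=3,
)

```text
time_s: 22.52
ee_pos: [0.6537, -0.0647, 0.1351]
eef_rot: [-3.14, -0.701, 0.156]
force: [-0.8, 0.1, -0.5]
grip_width: 0.0595
grip_force: 0.0
```

```bash
cat > chk.py <<'E'
from h import *
import sys
o=telemetry.get_obs(); print(o['time_s'],o['ee_pos'].round(4),o['force'].round(2),o['grip_width'])
c=snap('wrist',sys.argv[1])
hsv=cv2.cvtColor(c['pixels'],cv2.COLOR_RGB2HSV); m=cv2.inRange(hsv,(3,150,60),(18,255,255)); n,l,st,ce=cv2.connectedComponentsWithStats(m)
for i in range(1,n):
  if st[i,4]>60: print(st[i],ce[i].round(1))
E
python3 chk.py w11; python3 chk.py w12
```

```text
22.5167 [ 0.6537 -0.0647  0.1351] [-0.76  0.09 -0.51] 0.059474739107423714
[288 196  15  22 256] [294.9 204.7]
[335 196  15  22 251] [341.8 204.8]
[ 298  216   43   65 2619] [318.6 248. ]
[428 299  25  63 344] [440.2 327.9]
[186 302  14  38 147] [191.9 320.9]
[186 335  20  27 188] [193.3 350.3]
[282 346  75  15 738] [318.8 353.6]
[ 215  378  343   20 2963] [400.6 389.5]
22.5667 [ 0.6537 -0.0647  0.1351] [-0.25 -0.03  0.37] 0.05964781052025479
[288 196  15  22 257] [294.9 204.8]
[335 196  15  22 250] [341.9 204.8]
[ 298  216   43   65 2626] [318.6 248. ]
[428 299  24  63 345] [440.7 328.2]
[185 303  21  59 326] [192.6 337.7]
[282 346  75  15 738] [318.8 353.7]
[ 214  378  346   20 2990] [400.  389.6]
```

The ear defenders hung still on release. Withdraw straight back along the fingers.

Emit:
carry_out(
  plan=[
    [[0, 0, -4, 0, 0, 0, 60], [0, 0, -8, 0, 0, 0, 60], [0, 0, -12, 0, 0, 0, 60], [0, 0, -15, 0, 0, 0, 60], [0, 0, -15, 0, 0, 0, 60], [0, 0, -15, 0, 0, 0, 60], [0, 0, -15, 0, 0, 0, 60], [0, 0, -20, 0, 0, 0, 60], [0, 0, -20, 0, 0, 0, 60], [0, 0, -20, 0, 0, 0, 60], [0, 0, -10, 0, 0, 0, 60], [0, 0, 0, 0, 0, 0, 60], [0, 0, 0, 0, 0, 0, 60], [0, 0, 0, 0, 0, 0, 60], [0, 0, 0, 0, 0, 0, 60], [0, 0, 0, 0, 0, 0, 60], [0, 0, 0, 0, 0, 0, 60]],
  ],
)

```text
time_s: 24.03
ee_pos: [0.5557, -0.0803, 0.2521]
eef_rot: [-3.139, -0.7, 0.156]
force: [0.4, -0.1, -0.1]
grip_width: 0.0602
grip_force: 0.0
```

```bash
cat > fin.py <<'E'
from h import *
np.set_printoptions(precision=4,suppress=True,linewidth=250)
bm=np.array([.6335,-.068,.135]); c=snap('wrist','w14')
for y,v in barfit(c,bm,.157,[-.13,-.07,.07,.13])[1]: print(y,v[::5].round().astype(int))
ed=bm+.007*Z-.114*Z
for x,z in ((.02,.134),(-.02,.12),(.069,.066),(-.069,.066),(-.069,0)): print(x,z,[proj(c,ed+x*AX+z*Z+s*AY).round(1).tolist() for s in ((-.013,.013) if z>.1 else (-.028,.028))])
# bystanders: unchanged pixels in scene?
a=load('scene0')['pixels'].astype(int); b=snap('scene','s14')['pixels'].astype(int)
d=np.abs(a-b).max(2)
for n,(u0,u1,v0,v1) in dict(mug=(272,308,190,225),tape=(318,352,188,212),torch=(268,286,250,286)).items(): print(n,(d[v0:v1,u0:u1]>60).mean())
E
python3 chk.py w13; python3 fin.py
```

```text
24.0333 [ 0.5557 -0.0803  0.2521] [ 0.38 -0.07 -0.13] 0.060243957113278776
[ 299  167   40   40 1012] [319.1 185.6]
[297 249  45  23 592] [319.  259.4]
[428 299  21  23 185] [438.3 308.4]
[185 304  13  43 187] [190.7 326.9]
[443 323  11  23  81] [447.5 333.1]
[433 342  16  20 122] [442.5 352.1]
[186 347  19  15 128] [193.9 353.6]
[ 214  378  345   20 2997] [402.1 389.4]
-0.13 [158 165 165 164 165 167 169 157 194 216 226 208 185 137 175 179 177 130  94  99 100]
-0.07 [115 114 113 146 167 168 165 133 143 212 224 205 184 136 160 165 186 242 239 237 238]
0.07 [170 175 173 206 242 237 239 209 109 128 219 207 190 142 154 162 177 240 234 236 237]
0.13 [172 171 172 171 176 179 182 158 146 204 219 217 200 160 170 164 110  96  97  97  96]
0.02 0.134 [[330.1, 170.5], [306.9, 170.5]]
-0.02 0.12 [[330.2, 208.4], [306.7, 208.3]]
0.069 0.066 [[338.9, 164.5], [298.5, 164.4]]
-0.069 0.066 [[341.8, 263.7], [295.0, 263.6]]
-0.069 0 [[338.6, 274.5], [298.4, 274.4]]
mug 0.5079365079365079
tape 0.0
torch 0.0015432098765432098
```

```bash
python3 - <<'E'
from h import *
a=load('scene0')['pixels'].astype(int)
for f in ('s3','s4','s7','s14'):
    b=load(f)['pixels'].astype(int); d=np.abs(a-b).max(2)[190:225,272:308]; print(f,(d>60).mean(), b[190:225,272:308].reshape(-1,3).mean(0), (d>60).nonzero()[0].min() if (d>60).any() else '')
t=load('top0')['pixels'].astype(int); b=snap('top','t14')['pixels'].astype(int); d=np.abs(t-b).max(2)[258:294,232:265]; print('top',(d>60).mean(),b[258:294,232:265].reshape(-1,3).mean(0))
E
sleep 0; python3 chk.py w15 | sed -n 2,3p
```

```text
s3 0.5047619047619047 [95.08015873 92.92936508 75.43492063] 0
s4 0.5047619047619047 [94.93888889 92.82857143 75.23888889] 0
s7 0.06111111111111111 [152.5531746  146.48968254 133.45396825] 0
s14 0.5079365079365079 [97.67539683 94.74285714 89.13730159] 0
top 0.061447811447811446 [124.57323232 115.42845118  99.80723906]
[ 299  167   40   40 1007] [318.8 186. ]
[297 249  45  23 594] [319.1 259.6]
```

The mug was only hidden by the arm in that view; in the unobstructed views it is unchanged. Everything is still, so I hand in.

```bash
python3 -c "
from station import ctrl; print(ctrl.hand_in())"
```

```text
the job is handed in; nothing more can be done
None
```

I pulled the rail out to its stop and hung the ear defenders level and still over the bar, with the mug, tape and torch left in place; the one doubt is joint 6, which read -2.552 at its -2.55 limit for a moment early on.

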